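# Snap the lamp bracket onto the seat post

## Task

Take the larger of the two lamp brackets and push it straight down over the thick seat post, in line with it and about midway between its two wooden uprights, until its sprung arms snap round the post and it sits fully home and upright. Leave the smaller bracket where it stands.

Things in the scene. Friction and masses are not known exactly. Their poses are not given: they have to be found in the camera images.
- bracket_grip (a point): Larger lamp bracket, dark plastic, standing mouth down. Lug on top, 34 mm (x) x 24 mm (y) x 36 mm tall, for gripping; below it a back plate (y 40 mm) and two sprung arms, 46 mm over the mouth, for a 31 mm tube along x. Point: in the lug, 12 mm under its top, 24 mm over the plate, 69 mm over the bench; z up. Home: point 45 mm above the tube's axis, arms 23 mm below it. Snaps on at 5 to 20 N.
- small_grip (a point): The smaller lamp bracket, same shape for an 18 mm tube: lug 22 mm (x) x 16 mm (y) x 24 mm tall. Not wanted. Point on its lug 12 mm below the top, axes as on the larger one.
- post_mid (a point): The thick aluminium seat post, 31 mm in diameter, level, fixed in a bench stand 95 mm above the bench (axis), with a dark saddle clamp at one end. This point is on its axis, midway between the stand's two wooden uprights, which leave 150 mm free. x runs along the post, z up. The stand does not move; the bracket fits either way round.
- thin_mid (a point): The thin tube, 18 mm in diameter, in a second stand of the same kind, with a rubber plug at one end. Not wanted. Point and axes as on the thick post.
There are look-alikes about, which are no part of the job. What is shaped like the part that bears bracket_grip but blue, green or turquoise is not meant.

How it is judged (in metres and radians):
At the end, for the whole second after the job is handed in: The larger bracket is snapped on the thick post: its grip point 40 to 49.5 mm above the post's axis and within 13 mm of it sideways, within 30 mm of midway between the uprights, in line with the post within 10 degrees and upright within 15 degrees, and let go (z of bracket_grip in the frame of post_mid between 0.04 and 0.0495 m and y of bracket_grip in the frame of post_mid between -0.013 and 0.013 m and x of bracket_grip in the frame of post_mid between -0.03 and 0.03 m and angle between the x axis of bracket_grip and the x axis of post_mid, either way round below 0.175 rad and angle between bracket_grip's own z axis and vertical below 0.26 rad); the robot touches nothing.
It fails at once if the smaller bracket is moved more than 30 mm (distance of small_grip from where it was at the start of the episode above 0.03 m).
It also fails if it takes over 35 s, if anything falls off the work surface, if the arm or the gripper's body presses on something with over 40 N, if the wrist force passes 120 N, or if a joint passes its speed limit or range.

## Robot

A 6-joint arm with a two-finger parallel gripper is mounted at the origin on the work surface. World frame = base frame: x ahead of the robot, y to its left, z up, the work surface at z = 0. Lengths are in mm, angles in rad, forces in N, time in s.
With the tool pointing down it reaches from about 425 to 925 mm from the base axis. Payload 12.5 kg.
Tool frame: the origin (TCP) lies midway between the tips of the shut fingers; the grasp point (between the pads) lies 19 mm behind it (env.grip_point_offset is the distance from the TCP to the grasp point, in mm); z points along the fingers, y is the line along which they close (so a half turn about z gives the same grasp; the last joint's range is limited). The gripper opens to 85 mm and grips with 20 to 120 N. Pads are 22 mm wide; open, the fingers measure 114 mm over their backs; the gripper's body (76 mm by 85 mm) begins 54 mm behind the grasp point. The pads swing forward as they close: fully open they stand 13 mm farther back than shut.
Start: joints at [-1.434, 0.491, 1.559, -0, 1.092, -0.106], TCP at [150.285, -606.679, 231.327] pointing down, gripper open.
Joint ranges: [-3.1, 3.1], [-0.84, 2.19], [0.05, 2.79], [-1.13, 4.28], [0.06, 2.93], [-2.69, 2.69]. Speed limits (rad/s): [2.22, 2.22, 2.79, 3.14, 3.14, 3.14].

## Interface

Orientations are given as a unit quaternion [w, x, y, z].
In Python, from cell import state, eyes, order, masks_of, env gives the robot as it stands. The module is installed in compiled form; this text tells all that it offers.
- The arm moves only by the shell command python3 -m crank 'ROWS' [OPENING]. ROWS is JSON, a list of rows, each an object with "delta_pos": the shift along the tool's x, y, z in mm, a list of three; "yaw": the turn about the tool's z in rad. A call has 1 to 10 rows; each row shifts and turns the commanded pose from where the row before left it, along the tool's axes as they then stand; what a row does not reach is not made up. A row lasts 1/10 s, in which the tool goes at most 50 mm and 8.59 degrees, less where a joint would pass 70% of its speed; a pose out of reach is approached as far as the arm can. A call is refused whole if a number of a shift passes 50 or a number of a turn 0.15, either way. A call with a gripper value outside its range is refused whole. OPENING is the closure, from -1 (fully open) to 1 (shut), so that 0 is half open, set as the call begins (- or left out, the last holds). The fingers move at their own pace and stop on an object; the grip force is fixed at half the most. Time passes only in rows, so rows that do not move let the fingers close. It gives the time, the measured TCP pose, the force, the opening and the grip force at its end, in the units of the state.
- state(): the state, without advancing time (a new reading comes with each control period).
- eyes.capture(name): name is "side" or "top" or "wrist"; returns the picture (420x560x3 uint8, blue, green, red); there is no depth.
- eyes.camera_model(name): a dict with "vertical_fov" (degrees; the focal length in pixels is half the picture's height over the tangent of half this angle, whatever the lens; pixels are square), "cx", "cy" (the principal point, pixels), "world_to_cam" (4x4, takes a point from world to camera coordinates). Camera axes: x right, y down, z forward; pixel columns grow to the right and rows downward; lengths in mm; the calibration is good to about 2 mm. A picture is of the moment at which its call begins: read the wrist's pose just before it. camera_model takes no time and is no camera call; for the wrist camera it gives the pose at the moment of the call.
- order.job_done(): hands the job in; it is judged then, once.
Trained networks look in the newest picture that a camera, given by its name, has taken for a name from the list of things; names that differ only in an ending like _2 or _b are one class to them, and where a whole thing is asked for, a point or a joint stands for the part that bears it (a point fixed in the world has none). Each returns a list of dicts, best first, with "confidence" (0 to 1); they miss things now and then, are a little off and sometimes report something else, mostly with a low value. They report only what shows in the picture. A call takes as long as a camera call. They do not tell look-alikes from the thing itself.
- masks_of(name, camera): "pixels" (420x560 bool, what is visible of it) and "rect" ([left, top, width, height] in pixels, round what is visible of it).
The state is a dict: "time": time; "joints": joint angles; "qvel": joint speeds; "effort": joint torques, N m; "tcp_pos": TCP position; "tool_rot": TCP orientation; "wrist_force": force on the tool from outside, world axes, zero at the start; "torque": the same for the moment, N m; "grip_width": finger opening in mm; "grasp_force": force on a finger pad.
Only numpy, scipy, OpenCV 4.12 (cv2) and the standard library are available. Lean on these libraries where they do the work, as an engineer would, in place of code of your own. Each camera call takes 0.05 s, during which the arm holds its last target. There are 200 camera calls.

## Working session

There is one attempt and no reset: what is moved stays moved. The work goes in short steps, Python scripts to look and compute and a shell command to move; the robot and the scene stay as the last step left them, time stands still between calls to the robot, and variables do not carry over. Pictures are saved under pics/ and viewed, at most 10 in all, crops included, and the job is handed in when it is done.

```bash
mkdir -p pics
cat > h.py <<'E'
import numpy as np,cv2
from cell import state,eyes,order,masks_of,env
def cam(n):
    m=eyes.camera_model(n);f=210/np.tan(np.radians(m["vertical_fov"])/2)
    return m,f,np.array(m["world_to_cam"])
def ray(n,px,z):
    m,f,T=cam(n);d=np.array([(px[0]-m["cx"])/f,(px[1]-m["cy"])/f,1])
    R=T[:3,:3];c=-R.T@T[:3,3];w=R.T@d
    return c+w*(z-c[2])/w[2]
def proj(n,p):
    m,f,T=cam(n);q=T[:3,:3]@np.array(p)+T[:3,3];return np.array([f*q[0]/q[2]+m["cx"],f*q[1]/q[2]+m["cy"]])
E
python3 - <<'E'
from h import *
print(state()["tcp_pos"],state()["tool_rot"],env.grip_point_offset)
ims=[]
for n in["top","side"]:
    im=eyes.capture(n);cv2.imwrite(f"pics/{n}1.png",im)
    m,f,T=cam(n);print(n,f,(-T[:3,:3].T@T[:3,3]).round(),m["cx"],m["cy"],[k for k in m])
    for o in["bracket_grip","small_grip"]:
        for d in masks_of(o,n):
            ys,xs=np.nonzero(d["pixels"]);print(n,o,round(d["confidence"],2),d["rect"],xs.mean().round(),ys.mean().round(),im[d["pixels"]].mean(0).round())
E
```

```text
[ 150.2296669  -606.44554529  230.73238434] [-5.42531254e-04  9.92640380e-01  1.21098233e-01 -2.32571763e-05] 18.700000000000003
top 482.41927665414005 [412.  -7. 935.] 276.7478527154073 208.07801247054294 ['vertical_fov', 'cx', 'cy', 'world_to_cam']
top bracket_grip 0.88 [312.9, 198.5, 26.7, 21.0] 326.0 210.0 [70. 74. 36.]
top bracket_grip 0.82 [338.9, 266.6, 25.3, 25.7] 351.0 279.0 [85. 50. 36.]
top bracket_grip 0.66 [361.2, 171.5, 31.2, 25.3] 377.0 183.0 [36. 62. 36.]
top bracket_grip 0.65 [296.9, 99.2, 160.9, 57.5] 376.0 129.0 [62. 80. 91.]
top bracket_grip 0.62 [383.9, 264.4, 31.5, 26.8] 399.0 277.0 [88. 55. 42.]
top bracket_grip 0.57 [355.5, 218.0, 33.7, 29.3] 372.0 232.0 [43. 46. 45.]
top small_grip 0.77 [225.0, 219.3, 22.4, 23.8] 234.0 230.0 [49. 53. 52.]
side 420.3225193426087 [200. 546. 552.] 277.7104560536528 210.4250428950488 ['vertical_fov', 'cx', 'cy', 'world_to_cam']
side bracket_grip 0.78 [294.8, 169.4, 21.4, 29.2] 305.0 183.0 [37. 70. 26.]
side bracket_grip 0.78 [374.0, 184.3, 23.8, 41.3] 387.0 199.0 [101.  57.  34.]
side bracket_grip 0.63 [356.1, 204.8, 27.6, 44.7] 372.0 224.0 [85. 46. 27.]
side small_grip 0.65 [265.7, 261.1, 17.1, 35.2] 277.0 281.0 [51. 51. 51.]
```

View pics/top1.png

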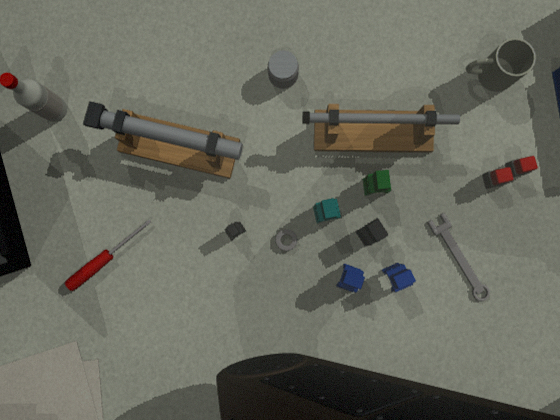

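View pics/side1.png

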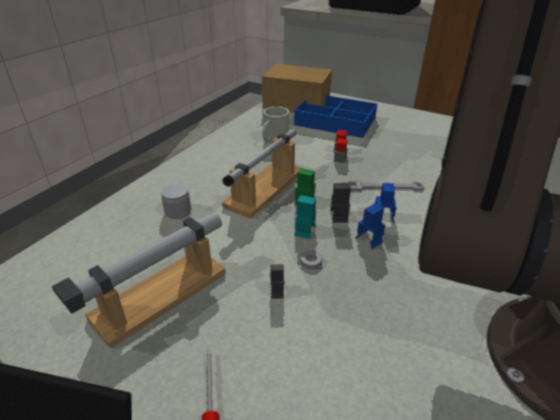

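Top view: the larger dark bracket candidates are the dark one at (372,232), teal at (326,210), green at (377,183), and blue at (351,279) and (399,277). The small dark bracket is at (234,230). Only (372,232) is dark and large, and it shows in the side view at (341,202). The thick post is at left (120,122)–(215,147), with its clamp at (95,115). The thin tube is at right (305–460,118). I'll check the choice in a close crop.

Run:
```python
from h import *
im=cv2.imread("pics/top1.png")
a=cv2.resize(im[200:260,335:415],None,fx=5,fy=5,interpolation=2)
b=cv2.resize(im[90:190,75:255],None,fx=4,fy=4,interpolation=2)
c=np.zeros((700,720,3),np.uint8);c[:300,:400]=a;c[300:]=b
c=cv2.convertScaleAbs(c,alpha=1.6,beta=10)
cv2.imwrite("pics/crop.png",cv2.resize(c,None,fx=.85,fy=.85))
print(ray("top",(372,232),81),ray("top",(234,230),45))
print(ray("top",(120,122),95),ray("top",(215,148),95))
```

```text
[ 447.9567636  -152.67135759   81.        ] [457.36198673  95.0611329   45.        ]
[652.10809303 293.17330781  95.        ] [601.04956737 122.18363056  95.        ]
```

View pics/crop.png

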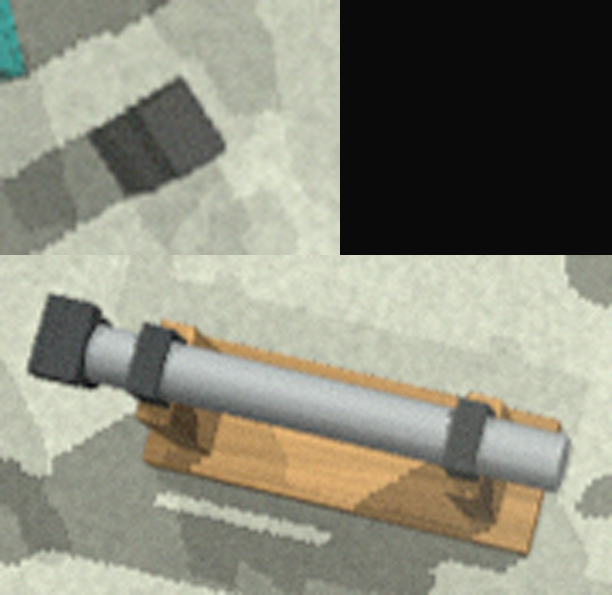

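The crop confirms that the dark bracket at (372,232) is the full-size, uncoloured one. Its lug top is centred near px (378,230), with the long axis at about 31° world yaw. The thick post lies at about 77° yaw.

```bash
cat >> h.py <<'E'
def go(p,yaw):
    "tool deltas (mm, in present tool axes) to bring the TCP to p; tool-z turn for tool x at yaw deg"
    from scipy.spatial.transform import Rotation as Ro
    s=state();q=s["tool_rot"];R=Ro.from_quat([q[1],q[2],q[3],q[0]]).as_matrix()
    y=np.degrees(np.arctan2(R[1,0],R[0,0]));d=(yaw-y+90)%180-90
    print("t",s["time"],"tcp",s["tcp_pos"].round(1) if hasattr(s["tcp_pos"],"round") else s["tcp_pos"],"yaw",round(y,2),"tilt",R[:,2].round(4),"delta",(R.T@(np.array(p)-s["tcp_pos"])).round(1),"turn",round(-np.radians(d),3))
E
python3 - <<'E'
from h import *
b=ray("top",(377.8,229.9),81);print(b)
l=ray("top",(120,121.8),95);r=ray("top",(212.9,143.8),95);print(l,r,(l+r)/2,np.linalg.norm(l-r),np.degrees(np.arctan2(*(l-r)[1::-1])))
go([b[0],b[1],230],31.4)
E
```

```text
[ 451.48577126 -162.96162526   81.        ]
[652.47517763 293.1790805   95.        ] [608.72086754 125.90702166  95.        ] [630.59802259 209.54305108  95.        ] 172.89991706747287 75.34125054778441
t 0.3 tcp [ 150.3 -606.6  231.1] yaw 13.91 tilt [-1.e-04  4.e-04 -1.e+00] delta [ 399.  -358.2    1.3] turn -0.305
```

```bash
python3 -m crank '[{"delta_pos":[33,-30,0],"yaw":0},{"delta_pos":[33,-30,0],"yaw":0},{"delta_pos":[33,-30,0],"yaw":0},{"delta_pos":[33,-30,0],"yaw":0},{"delta_pos":[33,-30,0],"yaw":0},{"delta_pos":[33,-30,0],"yaw":0},{"delta_pos":[33,-30,0],"yaw":0},{"delta_pos":[33,-30,0],"yaw":0},{"delta_pos":[33,-30,0],"yaw":0},{"delta_pos":[33,-30,0],"yaw":0}]' -1; python3 -m crank '[{"delta_pos":[35,-29,0],"yaw":0},{"delta_pos":[34,-29,0],"yaw":0},{"delta_pos":[0,0,0],"yaw":-0.1},{"delta_pos":[0,0,0],"yaw":-0.1},{"delta_pos":[0,0,0],"yaw":-0.1},{"delta_pos":[0,0,0],"yaw":0},{"delta_pos":[0,0,0],"yaw":0}]'
python3 - <<'E'
from h import *
go([451.5,-163,230],31.4)
m,f,T=cam("wrist");print((-T[:3,:3].T@T[:3,3]).round(),T[2,:3].round(2))
im=eyes.capture("wrist");cv2.imwrite("pics/w1.png",im)
print(proj("wrist",[451.5,-163,81]))
for d in masks_of("bracket_grip","wrist"):
    print(d["confidence"],d["rect"],im[d["pixels"]].mean(0).round())
E
```

```text
time: 1.3
tcp_pos: [399.2, -234.5, 231.5]
tool_rot: [0.0, 0.993, 0.121, 0.0]
wrist_force: [1.7, -0.4, -0.4]
grip_width: 85.8
grasp_force: 0.0
time: 2.0
tcp_pos: [451.5, -163.3, 231.3]
tool_rot: [0.0, 0.964, 0.267, 0.0]
wrist_force: [0.6, 0.5, -0.4]
grip_width: 85.3
grasp_force: 0.0
t 2.0 tcp [ 451.5 -163.3  231.3] yaw 30.93 tilt [ 1.e-04 -1.e-04 -1.e+00] delta [ 0.2 -0.2  1.3] turn -0.008
[ 509. -129.  373.] [-0.23 -0.14 -0.96]
[275.08718528 182.88578487]
0.82 [306.3, 60.6, 68.5, 57.8] [ 52. 107.  38.]
0.7 [248.0, 153.4, 47.2, 49.4] [68. 71. 72.]
0.66 [184.6, 53.9, 63.7, 60.5] [117. 121.  13.]
0.61 [154.4, 188.2, 69.4, 73.7] [140.  74.  45.]
0.57 [243.3, 233.0, 46.3, 71.6] [127.  73.  52.]
```

View pics/w1.png

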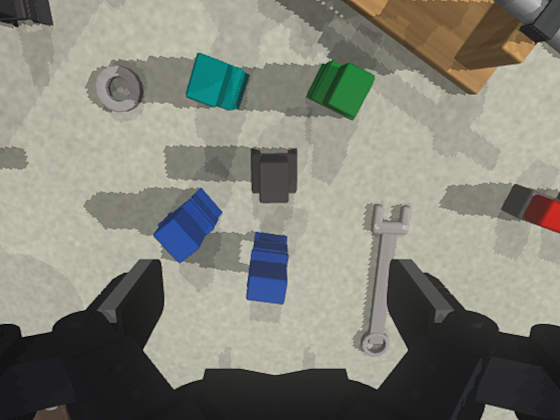

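The wrist view shows the dark bracket centred at (274,182), matching the predicted (275,183), with the jaws straddling the lug's narrow sides. The blue look-alikes stay clear of the fingers. I'll go down and grip.

```bash
python3 -m crank '[{"delta_pos":[0,0,40],"yaw":0},{"delta_pos":[0,0,40],"yaw":0},{"delta_pos":[0,0,40],"yaw":0},{"delta_pos":[0,0,30],"yaw":0},{"delta_pos":[0,0,20],"yaw":0},{"delta_pos":[0,0,9],"yaw":0},{"delta_pos":[0,0,0],"yaw":0}]' -1; python3 -m crank '[{"delta_pos":[0,0,0],"yaw":0},{"delta_pos":[0,0,0],"yaw":0},{"delta_pos":[0,0,0],"yaw":0},{"delta_pos":[0,0,0],"yaw":0},{"delta_pos":[0,0,0],"yaw":0},{"delta_pos":[0,0,0],"yaw":0},{"delta_pos":[0,0,0],"yaw":0},{"delta_pos":[0,0,0],"yaw":0}]' 1
```

```text
time: 2.8
tcp_pos: [451.3, -163.2, 51.6]
tool_rot: [-0.001, 0.964, 0.268, -0.001]
wrist_force: [0.7, 0.1, 0.5]
grip_width: 85.2
grasp_force: 0.0
time: 3.6
tcp_pos: [451.7, -163.3, 52.7]
tool_rot: [0.0, 0.963, 0.268, 0.0]
wrist_force: [-0.9, 0.3, 7.1]
grip_width: 22.8
grasp_force: 61.5
```

```bash
python3 -m crank '[{"delta_pos":[0,0,-20],"yaw":0},{"delta_pos":[0,0,-40],"yaw":0},{"delta_pos":[0,0,-40],"yaw":0},{"delta_pos":[0,0,-40],"yaw":0},{"delta_pos":[0,0,-40],"yaw":0},{"delta_pos":[0,0,0],"yaw":0}]'; python3 -m crank '[{"delta_pos":[34,-23,0],"yaw":0},{"delta_pos":[34,-23,0],"yaw":0},{"delta_pos":[34,-23,0],"yaw":0},{"delta_pos":[34,-23,0],"yaw":0},{"delta_pos":[34,-23,0],"yaw":0},{"delta_pos":[34,-23,0],"yaw":0},{"delta_pos":[34,-23,0],"yaw":0},{"delta_pos":[34,-23,0],"yaw":0},{"delta_pos":[34,-23,0],"yaw":0},{"delta_pos":[34,-23,0],"yaw":0}]'; python3 -m crank '[{"delta_pos":[0,0,0],"yaw":-0.1},{"delta_pos":[0,0,0],"yaw":-0.1},{"delta_pos":[0,0,0],"yaw":-0.1},{"delta_pos":[0,0,0],"yaw":-0.1},{"delta_pos":[0,0,0],"yaw":-0.1},{"delta_pos":[0,0,0],"yaw":-0.1},{"delta_pos":[0,0,0],"yaw":-0.1},{"delta_pos":[0,0,0],"yaw":-0.07},{"delta_pos":[0,0,0],"yaw":0}]'
python3 - <<'E'
from h import *
go([630.6,209.5,230],75.3)
im=eyes.capture("wrist");cv2.imwrite("pics/w2.png",im)
print(proj("wrist",[630.6,209.5,95]),proj("wrist",[652.5,293,95]),proj("wrist",[608.7,126,95]))
s=eyes.capture("side");cv2.imwrite("pics/s2.png",s)
E
```

```text
time: 4.2
tcp_pos: [452.9, -163.9, 236.8]
tool_rot: [0.003, 0.963, 0.268, 0.003]
wrist_force: [0.6, -0.4, -1.5]
grip_width: 22.8
grasp_force: 60.7
time: 5.2
tcp_pos: [624.0, 211.0, 231.1]
tool_rot: [0.0, 0.963, 0.268, -0.001]
wrist_force: [0.1, 0.1, -0.3]
grip_width: 23.2
grasp_force: 60.7
time: 6.1
tcp_pos: [623.5, 209.2, 231.1]
tool_rot: [-0.0, 0.792, 0.611, -0.001]
wrist_force: [-0.2, 0.4, -0.5]
grip_width: 23.0
grasp_force: 60.7
t 6.1 tcp [623.5 209.2 231.1] yaw 75.27 tilt [-1.5e-03 -5.0e-04 -1.0e+00] delta [2.  6.8 1.1] turn -0.0
[284.92219687 185.00019981] [285.36310563  64.53838053] [284.54733433 287.41736304]
```

View pics/w2.png

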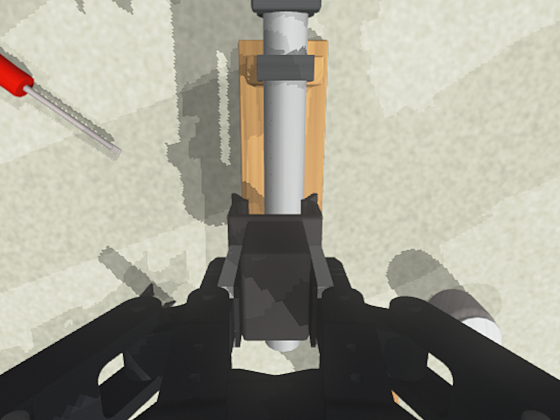

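View pics/s2.png

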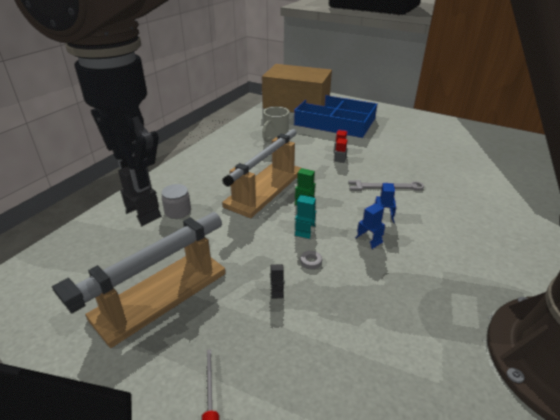

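Run:
```python
from h import *
im=cv2.imread("pics/w2.png").astype(int)
sat=im.max(2)-im.min(2)
L=[]
for r in [15,25,45]+list(range(85,206,8)):
    x=285
    a=x
    while sat[r,a]<30 and a>230:a-=1
    b=x
    while sat[r,b]<30 and b<340:b+=1
    L.append((r,a,b))
print(L)
L=np.array([l for l in L if l[0]>=85 and 30<l[2]-l[1]<50]);m=(L[:,1]+L[:,2])/2
k=np.polyfit(L[:,0],m,1);print(k)
for r in(90,200):
    c=np.polyval(k,r);p=ray("wrist",(c,r),95);print(p)
    if r==90:q=p
d=q-p;print(np.degrees(np.arctan2(d[1],d[0])))
u=d/np.linalg.norm(d);e=np.array([630.6,209.5,95])-p;print("off axis",np.cross(u,e)[2], p+u*(e@u))
# clamp position check
print(ray("wrist",(286,68),95))
```

```text
[(15, 230, 340), (25, 230, 340), (45, 263, 307), (85, 262, 307), (93, 263, 306), (101, 263, 306), (109, 263, 306), (117, 263, 305), (125, 263, 305), (133, 263, 305), (141, 263, 305), (149, 263, 305), (157, 263, 305), (165, 263, 304), (173, 264, 304), (181, 264, 304), (189, 264, 304), (197, 264, 304), (205, 263, 318)]
[-5.58035714e-03  2.84886830e+02]
[647.69417066 276.66786269  95.        ]
[626.85788562 198.24368737  95.        ]
75.12099903267386
off axis -0.7262620757314098 [629.89808931 209.68648856  95.        ]
[652.50096321 290.6892037   95.        ]
```

The wrist picture puts the post axis at column 284–285, free of the uprights, giving post mid ≈ (630,209.5) and yaw 75.2°, which matches the top camera. I'll shift +6.5 mm along tool y, then descend.

```bash
python3 -m crank '[{"delta_pos":[2,6.4,0],"yaw":0},{"delta_pos":[0,0,30],"yaw":0},{"delta_pos":[0,0,20],"yaw":0},{"delta_pos":[0,0,10],"yaw":0},{"delta_pos":[0,0,0],"yaw":0},{"delta_pos":[0,0,0],"yaw":0}]'
python3 - <<'E'
from h import *
go([630.1,209.5,123.5],75.2)
E
```

```text
time: 6.8
tcp_pos: [631.1, 209.7, 173.0]
tool_rot: [0.0, 0.792, 0.61, 0.0]
wrist_force: [-0.3, 0.8, -0.8]
grip_width: 23.0
grasp_force: 60.7
t 6.8 tcp [631.1 209.7 173. ] yaw 75.19 tilt [ 9.e-04  1.e-04 -1.e+00] delta [-0.5 -0.9 49.5] turn -0.0
```

```bash
python3 -m crank '[{"delta_pos":[0,-0.6,5],"yaw":0},{"delta_pos":[0,0,5],"yaw":0},{"delta_pos":[0,0,5],"yaw":0},{"delta_pos":[0,0,5],"yaw":0},{"delta_pos":[0,0,5],"yaw":0},{"delta_pos":[0,0,0],"yaw":0}]';python3 -m crank '[{"delta_pos":[0,0,5],"yaw":0},{"delta_pos":[0,0,5],"yaw":0},{"delta_pos":[0,0,5],"yaw":0},{"delta_pos":[0,0,5],"yaw":0},{"delta_pos":[0,0,4],"yaw":0},{"delta_pos":[0,0,0],"yaw":0}]'
```

```text
time: 7.4
tcp_pos: [629.6, 209.7, 146.3]
tool_rot: [-0.0, 0.792, 0.61, -0.001]
wrist_force: [0.5, -0.2, -1.1]
grip_width: 23.1
grasp_force: 60.7
time: 8.0
tcp_pos: [630.3, 209.8, 124.3]
tool_rot: [0.0, 0.792, 0.61, 0.001]
wrist_force: [-1.6, -0.8, 10.5]
grip_width: 22.8
grasp_force: 62.1
```

```bash
python3 -m crank '[{"delta_pos":[0,0,1.5],"yaw":0},{"delta_pos":[0,0,0],"yaw":0}]';python3 -m crank '[{"delta_pos":[0,0,1.5],"yaw":0},{"delta_pos":[0,0,0],"yaw":0}]'
python3 - <<'E'
from h import *
im=eyes.capture("side");cv2.imwrite("pics/s3.png",cv2.resize(im[190:350,40:240],None,fx=3.5,fy=3.5,interpolation=2))
E
```

```text
time: 8.2
tcp_pos: [630.4, 209.8, 124.2]
tool_rot: [0.001, 0.792, 0.61, 0.001]
wrist_force: [-4.9, -1.5, 22.1]
grip_width: 23.3
grasp_force: 63.9
time: 8.4
tcp_pos: [630.4, 209.8, 124.2]
tool_rot: [0.001, 0.792, 0.61, 0.001]
wrist_force: [-10.3, -3.2, 33.7]
grip_width: 22.8
grasp_force: 65.5
```

View pics/s3.png

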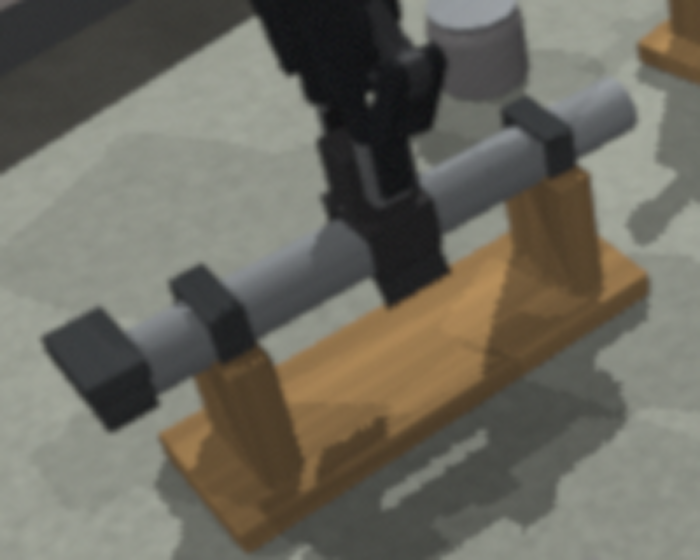

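The bracket straddles the post about midway between the uprights. TCP z stops dead at 124.2 (expected 124) while the force climbs, so it is seated. I'll unload, release and retreat.

```bash
python3 -m crank '[{"delta_pos":[0,0,-3],"yaw":0},{"delta_pos":[0,0,0],"yaw":0}]'; python3 -m crank '[{"delta_pos":[0,0,0],"yaw":0},{"delta_pos":[0,0,0],"yaw":0},{"delta_pos":[0,0,0],"yaw":0},{"delta_pos":[0,0,0],"yaw":0},{"delta_pos":[0,0,0],"yaw":0},{"delta_pos":[0,0,0],"yaw":0}]' -1; python3 -m crank '[{"delta_pos":[0,0,-15],"yaw":0},{"delta_pos":[0,0,-25],"yaw":0},{"delta_pos":[0,0,-40],"yaw":0},{"delta_pos":[0,0,-40],"yaw":0},{"delta_pos":[0,0,-20],"yaw":0},{"delta_pos":[0,0,0],"yaw":0},{"delta_pos":[0,0,0],"yaw":0}]'
python3 - <<'E'
from h import *
im=eyes.capture("side");a=cv2.resize(im[190:350,40:240],None,fx=2,fy=2,interpolation=2)
w=eyes.capture("wrist");c=np.zeros((420,800,3),np.uint8);c[:320,:400]=a;c[:300,400:]=cv2.resize(w,(400,300));cv2.imwrite("pics/s4.png",c)
print(proj("side",[630,209.5,140]),proj("wrist",[630,209.5,152]))
E
```

```text
time: 8.65
tcp_pos: [630.4, 209.7, 124.3]
tool_rot: [0.001, 0.792, 0.61, 0.001]
wrist_force: [-1.0, -1.0, 12.2]
grip_width: 23.2
grasp_force: 62.5
time: 9.25
tcp_pos: [629.9, 209.8, 123.1]
tool_rot: [-0.0, 0.792, 0.61, -0.0]
wrist_force: [0.7, -0.9, -0.6]
grip_width: 85.6
grasp_force: 0.0
time: 9.95
tcp_pos: [629.7, 209.7, 263.8]
tool_rot: [0.0, 0.792, 0.61, 0.0]
wrist_force: [-0.5, -0.1, -0.7]
grip_width: 85.6
grasp_force: 0.0
[144.9148232  232.36864087] [276.98989261 196.4415681 ]
```

View pics/s4.png

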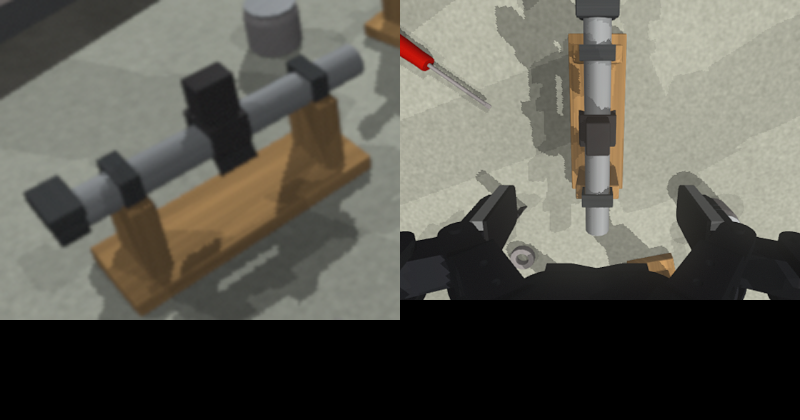

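The bracket sits upright, in line with the post and midway between the uprights, with its lug at wrist crop (597,135). The gripper is clear.

```bash
python3 -c "
from cell import order
print(order.job_done())"
```

```text
the job is handed in; nothing more can be done
None
```

The larger bracket is pushed home on the thick post, upright, in line and about midway between the uprights, and the gripper let go and stayed clear; the job is handed in at about 10 s, the smaller bracket was not touched, and no verdict was returned.

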